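# Show the apprentice the next doming job

## Task

Show the apprentice what to use for the next dome: with the fingers downward, point from just above at the middle of the largest silver-grey metal disc, then of the widest hollow in the doming block, then of the punch with the largest ball, keeping still for two seconds at each with the fingertips about two centimetres above it. Touch and move nothing, and do not pass low over the middle of any smaller disc, hollow or punch. Finish still pointing at that punch.

Things in the scene. Friction and masses are not known exactly. Their poses are not given: they have to be found in the camera images.
- disc_small: the smallest of three flat round silver-grey metal discs lying on the cork board: 26 mm across, 3 mm thick, loose; origin at the centre of its underside, z up
- disc_medium: the middle-sized of three flat round silver-grey metal discs lying on the cork board: 36 mm across, 3 mm thick, loose; origin at the centre of its underside, z up
- disc_large: the largest of three flat round silver-grey metal discs lying on the cork board: 48 mm across, 3 mm thick, loose; origin at the centre of its underside, z up
- board: cork work board lying fixed on the bench, 190 x 280 x 12 mm (x, y, z); origin at the centre of its underside; discs, tweezers and a finger ring lie on it
- doming_block: loose heavy steel doming block (1.6 kg), 156 x 66 mm and 32 mm high, with three round hollows of different width in a row along its x in the top face; origin at the centre of its underside. Lies at any yaw
- hollow_small (a point): centre of the mouth of the smallest hollow in the doming block, 28 mm across, at the level of the block's top face (32 mm above the bench)
- hollow_medium (a point): centre of the mouth of the middle-sized hollow in the doming block, 38 mm across, at the level of the block's top face (32 mm above the bench)
- hollow_large (a point): centre of the mouth of the largest hollow in the doming block, 50 mm across, at the level of the block's top face (32 mm above the bench)
- punch_stand: fixed wooden stand, 170 x 50 x 40 mm, in which three steel punches stand upright in a row along its x, 54 mm apart; origin at the centre of its underside
- punch_small_top (a point): topmost point of the punch with the smallest ball: steel ball 16 mm across on top of an upright 12 mm shaft, loose in its hole; this point is about 110 mm above the bench, on the ball's axis
- punch_medium_top (a point): topmost point of the punch with the middle-sized ball: steel ball 24 mm across on top of an upright 12 mm shaft, loose in its hole; this point is about 110 mm above the bench, on the ball's axis
- punch_large_top (a point): topmost point of the punch with the largest ball: steel ball 36 mm across on top of an upright 12 mm shaft, loose in its hole; this point is about 110 mm above the bench, on the ball's axis
- tweezers: bystander, loose: steel tweezers lying on the cork board, 120 mm long, 8 mm high; origin at the underside, at its middle
- finger_ring: bystander, loose: small finger ring lying on the cork board, 22 mm across, 6 mm high; origin at the underside, at its middle
- jar: bystander, loose: open glass jar, 76 mm across, 85 mm high; origin at the underside, at its middle
- spray: bystander, loose: small amber bottle with black cap, 46 mm across, 125 mm high; origin at the underside, at its middle
- mandrel: bystander, loose: tapered steel ring mandrel lying down, 300 mm long along its y, up to 26 mm high; origin at the underside, at its middle
- pliers: bystander, loose: small pliers lying flat, about 140 mm long along its x, 12 mm high; origin at the underside, at its middle
- file: bystander, loose: flat file with wooden handle lying down, about 220 mm long along its y, 18 mm high; origin at the underside, where blade and handle meet
Not all that is in view belongs to the job. What is shaped like the disc_medium but turquoise is not meant.

How it is judged:
By the outcome, as a careful person would: the job done as asked, in the order asked, and still so for the second after the job is handed in, with the robot touching nothing.
It also fails if it takes over 64 s, if anything falls off the work surface, if the arm or the gripper's body presses on something with over 40 N, if the wrist force passes 120 N, or if a joint passes its speed limit or range.

## Robot

A 7-joint arm with a two-finger parallel gripper is mounted at the origin on the work surface. World frame = base frame: x ahead of the robot, y to its left, z up, the work surface at z = 0. Lengths are in m, angles in rad, forces in N, time in s.
With the tool pointing down it reaches from about 0.35 to 0.9 m from the base axis. Payload 8.1 kg.
Tool frame: the origin (TCP) lies between the finger pads, 19 mm behind the fingertips; this is the grasp point; z points along the fingers, y is the line along which they close (so a half turn about z gives the same grasp; the last joint's range is limited). The gripper opens to 92 mm and grips with 3 to 60 N. Pads are 19 mm wide; open, the fingers measure 130 mm over their backs; the gripper's body (75 mm by 190 mm) begins 47 mm behind the grasp point.
Start: joints at [-1.39, 0.434, 0.025, 1.573, -0.012, 1.134, -0.075], TCP at [0.175, 0.6, 0.246] pointing down, gripper open.
Joint ranges: [-2.62, 2.62], [-0.44, 2.09], [-1.27, 1.32], [0.08, 2.57], [-1.32, 4.46], [0.12, 2], [-2.74, 2.74]. Speed limits (rad/s): [2.22, 2.22, 3.01, 3.01, 3.14, 3.14, 3.14].

## Interface

Orientations are given as a rotation vector (axis times angle).
In Python, from cell import readout, cams, job gives the robot as it stands.
- The arm moves only by the tool drive_tool, never from a script. Its argument "commands" is a list of rows, each a list of 3 entries, a list of its own where there are three numbers: the turn, a rotation vector about the tool's x, y, z in rad, then the shift along the tool's x, y, z in cm, then the gripper's target within -1 to 1 (fully open at 1, half-way at 0, shut at -1). A call has 1 to 20 rows; each row is the pose to reach, as a shift and turn from the pose commanded when the call began, along the tool's axes at that moment; what a row does not reach only later rows make up. A row lasts 1/12 s, in which the tool goes at most 41.7 mm and 7.16 degrees, less where a joint would pass 70% of its speed; a pose out of reach is approached as far as the arm can. A call with a gripper value outside its range is refused whole. The fingers move at their own pace and stop on an object; "newtons" is the grip in N (left out, the last holds). Time passes only in rows, so rows that repeat a pose let the fingers close. It gives the time, the measured TCP pose, the force, the opening and the grip force at its end, in the units of the state.
- readout.observe(): the state, without advancing time (a new reading comes with each control period).
- cams.get_image(name): name is "scene" or "top" or "wrist"; returns the picture (400x640x3 uint8, blue, green, red); there is no depth.
- cams.camera_info(name): a dict with "camera_matrix" (3x3 intrinsics, pixels), "R" (3x3) and "t" (3): a world point X has camera coordinates R X + t. Camera axes: x right, y down, z forward; pixel columns grow to the right and rows downward; lengths in m; the calibration is good to about 2 mm. A picture is of the moment at which its call begins: read the wrist's pose just before it. camera_info takes no time and is no camera call; for the wrist camera it gives the pose at the moment of the call.
- job.sign_off(): hands the job in; it is judged then, once.
The state is a dict: "clock": time; "joints": joint angles; "dq": joint speeds; "joint_efforts": joint torques, N m; "position": TCP position; "ee_rot": TCP orientation; "force": force on the tool from outside, world axes, zero at the start; "ft_torque": the same for the moment, N m; "width": opening from 0.0 (shut) to 1.0 (fully open); "gripper_force": force on a finger pad.
Only numpy, scipy, OpenCV 4.12 (cv2) and the standard library are available. Lean on these libraries where they do the work, as an engineer would, in place of code of your own. Each camera call takes 0.05 s, during which the arm holds its last target. There are 200 camera calls.

## Working session

There is one attempt and no reset: what is moved stays moved. The work goes in short steps, Python scripts to look and compute and a tool call to move; the robot and the scene stay as the last step left them, time stands still between calls to the robot, and variables do not carry over. Pictures are saved under pics/ and viewed, at most 10 in all, crops included, and the job is handed in when it is done.

Besides the shell and the picture viewer there is one more tool, called after "Request:" as name(argument=value, ...) on one line, values as JSON. drive_tool: Moves the arm, as the interface text tells. Its arguments: {"type":"object","properties":{"commands":{"type":"array"},"newtons":{"type":"number"}},"required":["commands"]}

```bash
mkdir -p pics
python3 - <<'E'
from cell import readout,cams
import cv2,numpy as np
s=readout.observe();print({k:np.round(s[k],3) for k in('clock','joints','position','ee_rot','force','width')})
for n in('top','scene'):
    cv2.imwrite(f'pics/{n}0.png',cams.get_image(n)); c=cams.camera_info(n)
    print(n,c['camera_matrix'],np.round(-np.array(c['R']).T@c['t'],3),np.round(c['R'],3))
E
```

```text
{'clock': np.float64(0.0), 'joints': array([-1.39 ,  0.435,  0.025,  1.574, -0.012,  1.134, -0.075]), 'position': array([0.175, 0.6  , 0.245]), 'ee_rot': array([-4.44e-01, -3.11e+00,  2.00e-03]), 'force': array([0.259, 0.882, 0.176]), 'width': np.float64(1.001)}
top [[371.76537657   0.         324.8854636 ]
 [  0.         371.76537657 198.06246313]
 [  0.           0.           1.        ]] [ 0.418 -0.035  1.012] [[ 0.027 -1.     0.016]
 [-0.987 -0.029 -0.158]
 [ 0.159 -0.012 -0.987]]
scene [[467.95226067   0.         329.56036285]
 [  0.         467.95226067 203.46680556]
 [  0.           0.           1.        ]] [1.2   0.424 0.945] [[-0.61   0.792  0.016]
 [ 0.566  0.45  -0.69 ]
 [-0.554 -0.412 -0.723]]
```

View pics/top0.png

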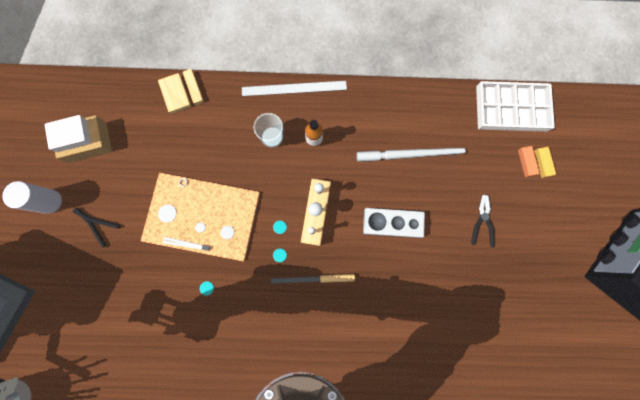

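View pics/scene0.png

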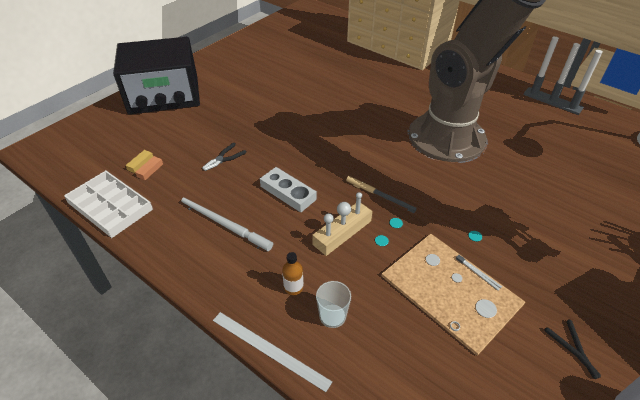

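The top view shows the large disc at about (167,214), the widest hollow at (377,222) and the large ball at (316,209). I'll enlarge the middle band to read these more closely.

```bash
cat > h.py <<'E'
import numpy as np
from cell import readout,cams
def world(n,u,v,z):
    c=cams.camera_info(n);R=np.array(c['R']);t=np.array(c['t']);o=-R.T@t
    d=R.T@np.linalg.inv(c['camera_matrix'])@[u,v,1.]
    return o+d*(z-o[2])/d[2]
E
python3 - <<'E'
import cv2
i=cv2.imread('pics/top0.png')
a=cv2.resize(i[170:265,140:265],None,fx=6,fy=6,interpolation=2)
b=cv2.resize(i[175:250,298:430],None,fx=6,fy=6,interpolation=2)
cv2.imwrite('pics/ca.png',a);cv2.imwrite('pics/cb.png',b)
E
```

```text
(no output)
```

View pics/ca.png

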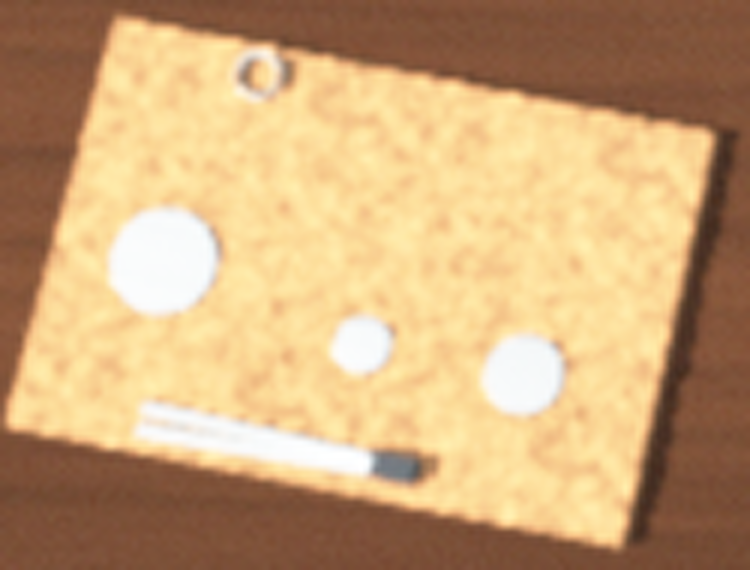

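View pics/cb.png

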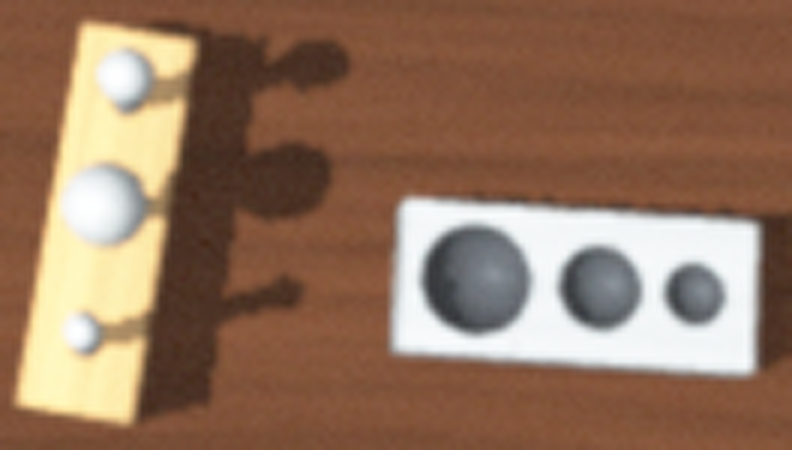

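The crops put the large disc's centre at (163,260) in the first, with the widest hollow at (476,279) and the large ball at (104,204) in the second. Next I'll convert these and check them against the known sizes.

Run:
```python
from h import *
from scipy.spatial.transform import Rotation as Ro
f=lambda x,y,a,b:(a+(x+.5)/6-.5,b+(y+.5)/6-.5)
W=lambda x,y,a,b,z:world('top',*f(x,y,a,b),z)
A=(140,170);B=(298,175)
P={}
P['disc']=W(163,260,*A,.015);P['hollow']=W(476,279,*B,.032);P['ball']=W(104,204,*B,.092)
sc={'disc':(486,309,.015),'hollow':(300,192,.032),'ball':(344,209,.092)}
for k in P: print(k,P[k].round(4),'scene',world('scene',*sc[k]).round(4))
print('disc dia',np.linalg.norm(W(109,260,*A,.015)-W(218,260,*A,.015)),
 'hollow dia',np.linalg.norm(W(423,279,*B,.032)-W(529,279,*B,.032)))
b=[W(126,79,*B,.098),P['ball'],W(82,334,*B,.102)];m=W(124,79,*B,.098)
print('punches',np.round(b,4),np.linalg.norm(b[0]-b[1]),np.linalg.norm(b[2]-b[1]))
h=[W(600,287,*B,.032),W(695,294,*B,.032)];print('hollows',np.round(h,4))
s=readout.observe();R=Ro.from_rotvec(s['ee_rot']).as_matrix();print(R.round(3))
for k,z in(('disc',.015),('hollow',.032),('ball',.110)):
    t=P[k].copy();t[2]=z+.02+.019
    print(k,t.round(4),'shift cm',(R.T@(t-s['position'])*100).round(2))
```

```text
disc [0.5252 0.3756 0.015 ] scene [0.5289 0.375  0.015 ]
hollow [ 0.5175 -0.1862  0.032 ] scene [ 0.5169 -0.187   0.032 ]
ball [ 0.5383 -0.0219  0.092 ] scene [ 0.5393 -0.0225  0.092 ]
disc dia 0.04835605194003102 hollow dia 0.04691204986777812
punches [[ 0.5903 -0.0295  0.098 ]
 [ 0.5383 -0.0219  0.092 ]
 [ 0.4834 -0.0147  0.102 ]] 0.05285727359824469 0.05627030802338868
hollows [[ 0.5156 -0.2411  0.032 ]
 [ 0.5136 -0.2831  0.032 ]]
[[-0.96   0.28  -0.   ]
 [ 0.28   0.96  -0.001]
 [-0.    -0.001 -1.   ]]
disc [0.5252 0.3756 0.054 ] shift cm [-39.89 -11.66  19.11]
hollow [ 0.5175 -0.1862  0.071 ] shift cm [-54.89 -65.81  17.49]
ball [ 0.5383 -0.0219  0.149 ] shift cm [-52.28 -49.47   9.66]
```

All the checks fit: diameters of 48 and 47 mm, punches about 54 mm apart, and the two cameras agree. I'm moving at travel height to above the disc, closing the fingers into a pointer on the way.

Request:
drive_tool(commands=[[[0, 0, 0], [-4, -1.2, 0], -1], [[0, 0, 0], [-7, -2, 0], -1], [[0, 0, 0], [-10, -2.9, 0], -1], [[0, 0, 0], [-13, -3.8, 0], -1], [[0, 0, 0], [-16, -4.7, 0], -1], [[0, 0, 0], [-19, -5.6, 0], -1], [[0, 0, 0], [-22, -6.4, 0], -1], [[0, 0, 0], [-25, -7.3, 0], -1], [[0, 0, 0], [-28, -8.2, 0], -1], [[0, 0, 0], [-31, -9.1, 0], -1], [[0, 0, 0], [-34, -9.9, 0], -1], [[0, 0, 0], [-36.5, -10.7, 0], -1], [[0, 0, 0], [-38.5, -11.3, 0], -1], [[0, 0, 0], [-40, -11.7, 0], -1], [[0, 0, 0], [-40, -11.7, 0], -1], [[0, 0, 0], [-40, -11.7, 0], -1], [[0, 0, 0], [-40, -11.7, 0], -1], [[0, 0, 0], [-40, -11.7, 0], -1]])

```text
clock: 1.6
position: [0.5249, 0.377, 0.2454]
ee_rot: [-0.441, -3.11, -0.001]
force: [0.8, 0.6, 0.6]
width: 0.002
gripper_force: 0.0
```

Run:
```python
from h import *
import cv2
s=readout.observe();print({k:np.round(s[k],4) for k in('clock','position','ee_rot','force','width','dq')})
c=cams.camera_info('wrist');i=cams.get_image('wrist');cv2.imwrite('pics/w1.png',i)
p=c['camera_matrix']@(np.array(c['R'])@[.525,.3756,.015]+c['t']);print(p[:2]/p[2])
np.savez('w1.npz',**{k:np.array(c[k]) for k in('camera_matrix','R','t')})
```

```text
{'clock': np.float64(1.6), 'position': array([0.5249, 0.377 , 0.2454]), 'ee_rot': array([-4.4060e-01, -3.1096e+00, -6.0000e-04]), 'force': array([0.784 , 0.6256, 0.6154]), 'width': np.float64(0.0022), 'dq': array([-0.0031, -0.0005,  0.0047, -0.001 ,  0.0009,  0.0025,  0.0021])}
[319.19505181 170.77604964]
```

View pics/w1.png

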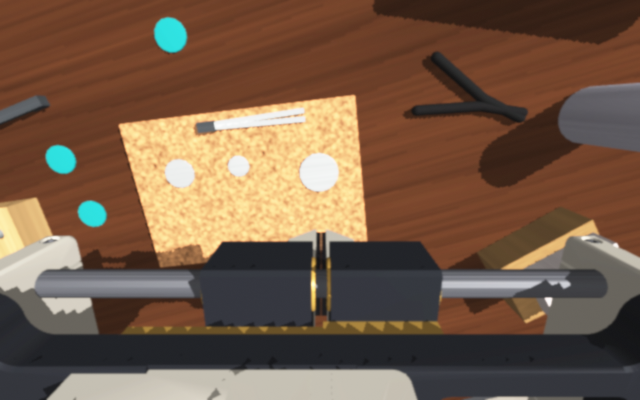

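The wrist view shows the disc at (319,172), against a prediction of (319.2,170.8), so I'm descending.

Request:
drive_tool(commands=[[[0, 0, 0], [0, -0.1, 1.5], -1], [[0, 0, 0], [0, -0.1, 3.5], -1], [[0, 0, 0], [0, -0.1, 5.5], -1], [[0, 0, 0], [0, -0.1, 7.5], -1], [[0, 0, 0], [0, -0.1, 9.5], -1], [[0, 0, 0], [0, -0.1, 11.5], -1], [[0, 0, 0], [0, -0.1, 13.5], -1], [[0, 0, 0], [0, -0.1, 15], -1], [[0, 0, 0], [0, -0.1, 16.5], -1], [[0, 0, 0], [0, -0.1, 17.5], -1], [[0, 0, 0], [0, -0.1, 18.2], -1], [[0, 0, 0], [0, -0.1, 18.7], -1], [[0, 0, 0], [0, -0.1, 19], -1], [[0, 0, 0], [0, -0.1, 19.1], -1], [[0, 0, 0], [0, -0.1, 19.1], -1], [[0, 0, 0], [0, -0.1, 19.1], -1]])

```text
clock: 2.98
position: [0.5263, 0.3749, 0.0552]
ee_rot: [0.445, 3.109, 0.001]
force: [-0.3, -0.5, 0.5]
width: 0.002
gripper_force: 0.0
```

Request:
drive_tool(commands=[[[0, 0, 0], [0, 0, 0], -1], [[0, 0, 0], [0, 0, 0], -1], [[0, 0, 0], [0, 0, 0], -1], [[0, 0, 0], [0, 0, 0], -1], [[0, 0, 0], [0, 0, 0], -1], [[0, 0, 0], [0, 0, 0], -1], [[0, 0, 0], [0, 0, 0], -1], [[0, 0, 0], [0, 0, 0], -1], [[0, 0, 0], [0, 0, 0], -1], [[0, 0, 0], [0, 0, 0], -1], [[0, 0, 0], [0, 0, 0], -1], [[0, 0, 0], [0, 0, 0], -1], [[0, 0, 0], [0, 0, 0], -1], [[0, 0, 0], [0, 0, 0], -1], [[0, 0, 0], [0, 0, 0], -1], [[0, 0, 0], [0, 0, 0], -1], [[0, 0, 0], [0, 0, 0], -1], [[0, 0, 0], [0, 0, 0], -1]])

```text
clock: 4.48
position: [0.526, 0.3747, 0.0546]
ee_rot: [0.444, 3.11, 0.0]
force: [-0.1, 0.9, 0.9]
width: -0.0
gripper_force: 0.0
```

Request:
drive_tool(commands=[[[0, 0, 0], [0, 0, 0], -1], [[0, 0, 0], [0, 0, 0], -1], [[0, 0, 0], [0, 0, 0], -1], [[0, 0, 0], [0, 0, 0], -1], [[0, 0, 0], [0, 0, 0], -1], [[0, 0, 0], [0, 0, 0], -1], [[0, 0, 0], [0, 0, 0], -1], [[0, 0, 0], [0, 0, 0], -1], [[0, 0, 0], [0, 0, 0], -1], [[0, 0, 0], [0, 0, 0], -1], [[0, 0, 0], [0, 0, 0], -1], [[0, 0, 0], [0, 0, 0], -1], [[0, 0, 0], [0, 0, 0], -1], [[0, 0, 0], [0, 0, 0], -1]])

```text
clock: 5.65
position: [0.526, 0.3747, 0.0545]
ee_rot: [-0.444, -3.11, 0.0]
force: [0.9, 0.3, -0.4]
width: 0.003
gripper_force: 0.0
```

That hold lasted over 2.6 s with the tips 20 mm above the disc. Now I'm rising straight up and crossing high to the hollow.

Request:
drive_tool(commands=[[[0, 0, 0], [0, 0, -1], -1], [[0, 0, 0], [0, 0, -2.5], -1], [[0, 0, 0], [0, 0, -4.5], -1], [[0, 0, 0], [0, 0, -6.5], -1], [[0, 0, 0], [0, 0, -8.5], -1], [[0, 0, 0], [0, 0, -10.5], -1], [[0, 0, 0], [0, 0, -12.5], -1], [[0, 0, 0], [0, 0, -14.5], -1], [[0, 0, 0], [0, 0, -16.5], -1], [[0, 0, 0], [0, 0, -18], -1], [[0, 0, 0], [0, 0, -19], -1], [[0, 0, 0], [0, 0, -19], -1], [[0, 0, 0], [0, 0, -19], -1]])

```text
clock: 6.73
position: [0.526, 0.3747, 0.2448]
ee_rot: [0.444, 3.11, 0.001]
force: [-0.3, -0.2, -1.0]
width: 0.005
gripper_force: 0.0
```

Request:
drive_tool(commands=[[[0, 0, 0], [-0.4, -1.5, 0], -1], [[0, 0, 0], [-1.1, -4, 0], -1], [[0, 0, 0], [-1.9, -7, 0], -1], [[0, 0, 0], [-2.8, -10, 0], -1], [[0, 0, 0], [-3.6, -13, 0], -1], [[0, 0, 0], [-4.4, -16, 0], -1], [[0, 0, 0], [-5.2, -19, 0], -1], [[0, 0, 0], [-6.1, -22, 0], -1], [[0, 0, 0], [-6.9, -25, 0], -1], [[0, 0, 0], [-7.7, -28, 0], -1], [[0, 0, 0], [-8.5, -31, 0], -1], [[0, 0, 0], [-9.4, -34, 0], -1], [[0, 0, 0], [-10.2, -37, 0], -1], [[0, 0, 0], [-11, -40, 0], -1], [[0, 0, 0], [-11.8, -43, 0], -1], [[0, 0, 0], [-12.7, -46, 0], -1], [[0, 0, 0], [-13.5, -49, 0], -1], [[0, 0, 0], [-14.3, -52, 0], -1], [[0, 0, 0], [-14.7, -53.5, 0], -1], [[0, 0, 0], [-14.9, -54.1, 0], -1]])

```text
clock: 8.4
position: [0.5153, -0.1904, 0.2435]
ee_rot: [-0.452, -3.107, 0.002]
force: [0.2, 0.6, 0.4]
width: 0.002
gripper_force: 0.0
```

Request:
drive_tool(commands=[[[0, 0, 0], [0, 0, 0], -1], [[0, 0, 0], [0, 0, 0], -1], [[0, 0, 0], [0, 0, 0], -1], [[0, 0, 0], [0, 0, 0], -1]])

```text
clock: 8.73
position: [0.5177, -0.1846, 0.2443]
ee_rot: [-0.441, -3.11, -0.001]
force: [0.6, -0.4, 0.7]
width: 0.006
gripper_force: 0.0
```

Run:
```python
from h import *
import cv2
s=readout.observe();print({k:np.round(s[k],4) for k in('clock','joints','position','ee_rot')})
c=cams.camera_info('wrist');i=cams.get_image('wrist');cv2.imwrite('pics/w2.png',i)
for X in([.5175,-.1862,.032],[.5383,-.0219,.092]):
    p=c['camera_matrix']@(np.array(c['R'])@X+c['t']);print(p[:2]/p[2])
for n in ('R','t'): print(np.round(c[n],3))
```

```text
{'clock': np.float64(8.7333), 'joints': array([-0.0056,  0.3164,  0.3295,  1.7805, -0.1161,  1.0641,  1.6546]), 'position': array([ 0.5177, -0.1846,  0.2443]), 'ee_rot': array([-4.4060e-01, -3.1101e+00, -1.1000e-03])}
[318.88489675 173.60804364]
[490.37427116 160.38853143]
[[ 0.278  0.961  0.001]
 [ 0.922 -0.267  0.281]
 [ 0.27  -0.077 -0.96 ]]
[ 0.033 -0.562  0.236]
```

View pics/w2.png

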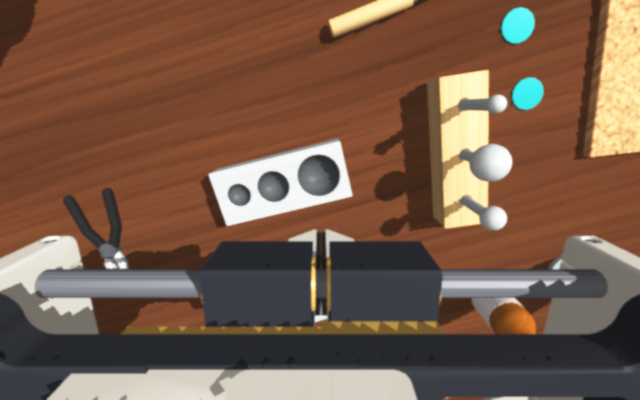

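The wrist view shows the wide hollow at (318,174) and the large ball at (490,162), both within about 1.5 px of prediction. I'm descending over the hollow.

Request:
drive_tool(commands=[[[0, 0, 0], [0, 0, 1.5], -1], [[0, 0, 0], [0, 0, 3.5], -1], [[0, 0, 0], [0, 0, 5.5], -1], [[0, 0, 0], [0, 0, 7.5], -1], [[0, 0, 0], [0, 0, 9.5], -1], [[0, 0, 0], [0, 0, 11.5], -1], [[0, 0, 0], [0, 0, 13.3], -1], [[0, 0, 0], [0, 0, 14.8], -1], [[0, 0, 0], [0, 0, 15.8], -1], [[0, 0, 0], [0, 0, 16.5], -1], [[0, 0, 0], [0, 0, 17], -1], [[0, 0, 0], [0, 0, 17.3], -1], [[0, 0, 0], [0, 0, 17.4], -1], [[0, 0, 0], [0, 0, 17.4], -1], [[0, 0, 0], [0, 0, 17.4], -1]])

```text
clock: 10.03
position: [0.5179, -0.1865, 0.0711]
ee_rot: [0.444, 3.109, -0.0]
force: [-0.2, -1.1, 0.8]
width: 0.008
gripper_force: 0.0
```

Request:
drive_tool(commands=[[[0, 0, 0], [0, 0, 0], -1], [[0, 0, 0], [0, 0, 0], -1], [[0, 0, 0], [0, 0, 0], -1], [[0, 0, 0], [0, 0, 0], -1], [[0, 0, 0], [0, 0, 0], -1], [[0, 0, 0], [0, 0, 0], -1], [[0, 0, 0], [0, 0, 0], -1], [[0, 0, 0], [0, 0, 0], -1], [[0, 0, 0], [0, 0, 0], -1], [[0, 0, 0], [0, 0, 0], -1], [[0, 0, 0], [0, 0, 0], -1], [[0, 0, 0], [0, 0, 0], -1], [[0, 0, 0], [0, 0, 0], -1], [[0, 0, 0], [0, 0, 0], -1], [[0, 0, 0], [0, 0, 0], -1], [[0, 0, 0], [0, 0, 0], -1], [[0, 0, 0], [0, 0, 0], -1], [[0, 0, 0], [0, 0, 0], -1]])

```text
clock: 11.53
position: [0.5175, -0.1864, 0.0705]
ee_rot: [-0.444, -3.11, -0.0]
force: [0.8, -0.6, -0.3]
width: 0.007
gripper_force: 0.0
```

Request:
drive_tool(commands=[[[0, 0, 0], [0, 0, 0], -1], [[0, 0, 0], [0, 0, 0], -1], [[0, 0, 0], [0, 0, 0], -1], [[0, 0, 0], [0, 0, 0], -1], [[0, 0, 0], [0, 0, 0], -1], [[0, 0, 0], [0, 0, 0], -1], [[0, 0, 0], [0, 0, 0], -1], [[0, 0, 0], [0, 0, 0], -1], [[0, 0, 0], [0, 0, 0], -1], [[0, 0, 0], [0, 0, 0], -1], [[0, 0, 0], [0, 0, 0], -1], [[0, 0, 0], [0, 0, 0], -1], [[0, 0, 0], [0, 0, 0], -1], [[0, 0, 0], [0, 0, 0], -1]])

```text
clock: 12.7
position: [0.5175, -0.1863, 0.0705]
ee_rot: [-0.444, -3.11, -0.0]
force: [0.4, -1.0, 0.7]
width: 0.002
gripper_force: 0.0
```

Request:
drive_tool(commands=[[[0, 0, 0], [0, 0, -1], -1], [[0, 0, 0], [0, 0, -2.5], -1], [[0, 0, 0], [0, 0, -4.5], -1], [[0, 0, 0], [0, 0, -6.5], -1], [[0, 0, 0], [0, 0, -8.5], -1], [[0, 0, 0], [0, 0, -10.5], -1], [[0, 0, 0], [0, 0, -12.5], -1], [[0, 0, 0], [0, 0, -14.5], -1], [[0, 0, 0], [0, 0, -16.5], -1], [[0, 0, 0], [0, 0, -18], -1], [[0, 0, 0], [0, 0, -19], -1], [[0, 0, 0], [0, 0, -19], -1], [[0, 0, 0], [0, 0, -19], -1]])

```text
clock: 13.78
position: [0.5174, -0.1864, 0.2607]
ee_rot: [0.444, 3.109, 0.0]
force: [-0.1, 0.9, -0.1]
width: 0.004
gripper_force: 0.0
```

Request:
drive_tool(commands=[[[0, 0, 0], [0.2, 1.5, 0], -1], [[0, 0, 0], [0.5, 3.5, 0], -1], [[0, 0, 0], [0.9, 5.5, 0], -1], [[0, 0, 0], [1.2, 7.5, 0], -1], [[0, 0, 0], [1.5, 9.5, 0], -1], [[0, 0, 0], [1.8, 11.5, 0], -1], [[0, 0, 0], [2.1, 13.5, 0], -1], [[0, 0, 0], [2.4, 15, 0], -1], [[0, 0, 0], [2.5, 16, 0], -1], [[0, 0, 0], [2.6, 16.4, 0], -1], [[0, 0, 0], [2.6, 16.4, 0], -1], [[0, 0, 0], [2.6, 16.4, 0], -1], [[0, 0, 0], [2.6, 16.4, 0], -1], [[0, 0, 0], [2.6, 16.4, 0], -1], [[0, 0, 0], [2.6, 16.4, 0], -1], [[0, 0, 0], [2.6, 16.4, 0], -1]])

```text
clock: 15.12
position: [0.5384, -0.0222, 0.2606]
ee_rot: [0.446, 3.11, -0.0]
force: [0.1, 0.5, 0.7]
width: 0.004
gripper_force: 0.0
```

Run:
```python
from h import *
import cv2
s=readout.observe();print({k:np.round(s[k],4) for k in('clock','position')})
c=cams.camera_info('wrist');i=cams.get_image('wrist');cv2.imwrite('pics/w3.png',i)
p=c['camera_matrix']@(np.array(c['R'])@[.5383,-.0219,.092]+c['t']);print(p[:2]/p[2], 'px/mm',c['camera_matrix'][0][0]/p[2]/1000)
```

```text
{'clock': np.float64(15.1167), 'position': array([ 0.5384, -0.0222,  0.2606])}
[320.59088387 181.94436231] px/mm 0.9755496072201171
```

View pics/w3.png

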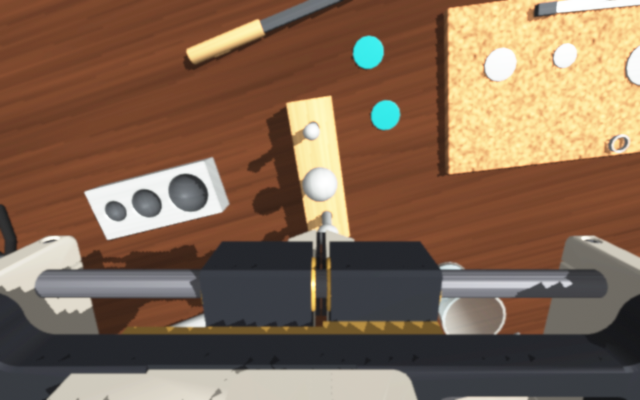

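The ball is at (320,184) against a predicted (321,182), which calls for about a 1 mm nudge. I'll apply that, descend and hold.

Request:
drive_tool(commands=[[[0, 0, 0], [-0.1, 0, 1], -1], [[0, 0, 0], [-0.1, 0, 2.5], -1], [[0, 0, 0], [-0.1, 0, 4], -1], [[0, 0, 0], [-0.1, 0, 5.5], -1], [[0, 0, 0], [-0.1, 0, 7], -1], [[0, 0, 0], [-0.1, 0, 8.5], -1], [[0, 0, 0], [-0.1, 0, 9.5], -1], [[0, 0, 0], [-0.1, 0, 10.3], -1], [[0, 0, 0], [-0.1, 0, 10.8], -1], [[0, 0, 0], [-0.1, 0, 11.1], -1], [[0, 0, 0], [-0.1, 0, 11.1], -1], [[0, 0, 0], [-0.1, 0, 11.1], -1]])

```text
clock: 16.17
position: [0.5397, -0.022, 0.1499]
ee_rot: [0.444, 3.109, 0.0]
force: [0.3, -0.4, 0.1]
width: 0.006
gripper_force: 0.0
```

Request:
drive_tool(commands=[[[0, 0, 0], [0, 0, 0], -1], [[0, 0, 0], [0, 0, 0], -1], [[0, 0, 0], [0, 0, 0], -1], [[0, 0, 0], [0, 0, 0], -1], [[0, 0, 0], [0, 0, 0], -1], [[0, 0, 0], [0, 0, 0], -1], [[0, 0, 0], [0, 0, 0], -1], [[0, 0, 0], [0, 0, 0], -1], [[0, 0, 0], [0, 0, 0], -1], [[0, 0, 0], [0, 0, 0], -1], [[0, 0, 0], [0, 0, 0], -1], [[0, 0, 0], [0, 0, 0], -1], [[0, 0, 0], [0, 0, 0], -1], [[0, 0, 0], [0, 0, 0], -1], [[0, 0, 0], [0, 0, 0], -1], [[0, 0, 0], [0, 0, 0], -1], [[0, 0, 0], [0, 0, 0], -1], [[0, 0, 0], [0, 0, 0], -1]])

```text
clock: 17.67
position: [0.5394, -0.022, 0.1496]
ee_rot: [0.444, 3.11, 0.0]
force: [0.7, 0.8, 0.6]
width: 0.002
gripper_force: 0.0
```

Request:
drive_tool(commands=[[[0, 0, 0], [0, 0, 0], -1], [[0, 0, 0], [0, 0, 0], -1], [[0, 0, 0], [0, 0, 0], -1], [[0, 0, 0], [0, 0, 0], -1], [[0, 0, 0], [0, 0, 0], -1], [[0, 0, 0], [0, 0, 0], -1], [[0, 0, 0], [0, 0, 0], -1], [[0, 0, 0], [0, 0, 0], -1], [[0, 0, 0], [0, 0, 0], -1], [[0, 0, 0], [0, 0, 0], -1], [[0, 0, 0], [0, 0, 0], -1], [[0, 0, 0], [0, 0, 0], -1], [[0, 0, 0], [0, 0, 0], -1], [[0, 0, 0], [0, 0, 0], -1], [[0, 0, 0], [0, 0, 0], -1], [[0, 0, 0], [0, 0, 0], -1]])

```text
clock: 19.0
position: [0.5394, -0.022, 0.1495]
ee_rot: [0.445, 3.11, 0.0]
force: [0.0, -1.0, 0.2]
width: 0.003
gripper_force: 0.0
```

Run:
```python
from h import *
import cv2
cv2.imwrite('pics/s9.png',cv2.resize(cams.get_image('scene')[100:300,200:500],None,fx=2.6,fy=2.6))
```

```text
(no output)
```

View pics/s9.png

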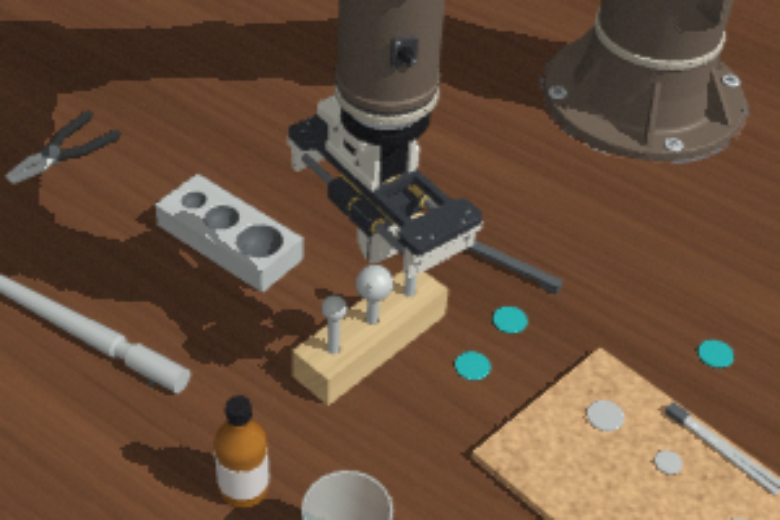

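The scene crop shows the closed fingertips just above the largest ball, at about (374,260), with a clear gap and nothing disturbed. I'm handing the job in.

```bash
python3 -c "
from cell import job;print(job.sign_off())"
```

```text
the job is handed in; nothing more can be done
None
```

I pointed at the largest disc, then the widest hollow, then the punch with the largest ball, holding over 2 s at each about 2 cm above it. Nothing was touched as far as the force readings and final picture show, and I handed the job in at about 19 s with the arm still pointing at that punch.

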